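Seat the cap on the loaded vial with the capping press

TASK

The capping press with the red lever grip holds a glass vial whose white cap still stands proud. Swing its lever all the way down to its stop so the cap is pushed home, then let the lever spring back up to rest. Leave the other press, empty and with a black grip, alone.

Things in the scene. Friction and masses are not known exactly. Their poses are not given: they have to be found in the camera images.
- press_grip (a point): Centre of the red crosswise grip (level cylinder, 28 mm diameter, 70 mm long) at the lever's end on the LOADED blue bench press, reaching towards the robot. Its x axis points along the 12 mm steel lever from grip to pivot, 180 mm away and 180 mm high; its y axis runs along the grip. At rest the lever slopes 0.65 rad up from pivot to grip (grip 289 mm high), at its stop 0.30 rad down (127 mm high).
- press_lever (a joint): Angle of the loaded press's lever (rad) about its level shaft: 0 raised at rest, grows as the grip is pushed down along its arc, 0.95 at the hard stop. A spring returns it to 0 when let go; it takes about 5 N at the grip at first, 15 N at the stop. The press's head, 215 mm high (ram rod to 270 mm), stands at the pivot; above the grip all is clear.
- cap (a joint): How far the white cap (27 mm in diameter, 18 mm high) has been pushed onto the vial in the loaded press (m): 0 when it stands proud, 0.008 when fully home. Only the press's ram can reach it; it is home once the lever is at its stop.
- spare_lever (a joint): Angle of the lever of the other, EMPTY press (rad), the same machine with a black grip and no vial: 0 at rest, to be left there. Its grip, too, stands up to 303 mm high, and may lie between the robot's start and the loaded press: pass above it.
Things that resemble listed ones, but are neither listed nor needed, are in the scene too. Leave any orange, pink or turquoise look-alike of the part that bears cap alone.

How it is judged:
By the outcome, as a careful person would: the job done as asked, in the order asked, and still so for the second after the job is handed in, with the robot touching nothing.
It also fails if it takes over 38 s, if anything falls off the work surface, if the arm or the gripper's body presses on something with over 40 N, if the wrist force passes 120 N, or if a joint passes its speed limit or range.

ROBOT

A 6-joint arm with a two-finger parallel gripper is mounted at the origin on the work surface. World frame = base frame: x ahead of the robot, y to its left, z up, the work surface at z = 0. Lengths are in mm, angles in rad, forces in N, time in s.
With the tool pointing down it reaches from about 350 to 875 mm from the base axis. Payload 4.2 kg.
Tool frame: the origin (TCP) lies midway between the tips of the shut fingers; the grasp point (between the pads) lies 19 mm behind it; z points along the fingers, y is the direction in which the jaws open and shut (so a half turn about z gives the same grasp; the last joint's range is limited). The gripper opens to 85 mm and grips with 20 to 120 N. Pads are 22 mm wide; open, the fingers measure 114 mm over their backs; the gripper's body (76 mm by 85 mm) begins 54 mm behind the grasp point. The pads swing forward as they close: fully open they stand 13 mm farther back than shut.
Start: joints at [-0.945, 0.385, 0.008, 0, -1.194, -0.259], TCP at [224.158, -583.397, 231.312] pointing down, gripper open.
Joint ranges: [-3.14, 3.14], [-1.21, 2.06], [-1.07, 1.41], [-3.16, 2.05], [-2.99, -0.16], [-3.1, 3.1]. Speed limits (rad/s): [2.79, 2.79, 3.14, 3.14, 3.14, 3.14].

INTERFACE

Orientations are given as a unit quaternion [x, y, z, w].
In Python, from bench import read_state, get_image, job_done, search_frame, regions_of gives the robot as it stands.
- The arm moves only by the tool servo_tool, never from a script. Its arguments are lists of equal length, an entry for each row: "turn": the turn, a rotation vector about the world's x, y, z in rad, a list of three; "dp": the shift along the world's x, y, z in m, a list of three; "fingers": the finger opening in m, from 0 to 0.0854. In form: {"turn": [[rx, ry, rz], ...], "dp": [[tx, ty, tz], ...], "fingers": [fingers, ...]}. A call has exactly 5 rows; each row shifts and turns the pose as measured when the row begins; what a row does not reach is not made up. A row lasts 1/8 s, in which the tool goes at most 62.5 mm and 10.7 degrees, less where a joint would pass 70% of its speed; a pose out of reach is approached as far as the arm can. A call is refused whole if a number of a shift passes 0.0625 or a number of a turn 0.188, either way. A call with a gripper value outside its range is refused whole. The fingers move at their own pace and stop on an object; the grip force is fixed at half the most. Time passes only in rows, so rows that do not move let the fingers close, or fill a call up. It gives the time, the measured TCP pose, the force and the opening at its end, in the units of the state.
- read_state(): the state, without advancing time (a new reading comes with each control period).
- get_image(name): name is "scene" or "top" or "wrist"; returns a dict with "img" (420x560x3 uint8, red, green, blue), "vfov" (degrees; the focal length in pixels is half the picture's height over the tangent of half this angle, whatever the lens; pixels are square), "cx", "cy" (the principal point, pixels), "world_from_camera" (4x4, takes a point from camera to world coordinates); the wrist camera has in their place "mount" (4x4, takes a point from camera to tool coordinates, whose origin is the TCP and whose axes are the flange's). Camera axes: x right, y down, z forward; pixel columns grow to the right and rows downward; lengths in mm; the calibration is good to about 2 mm. A picture is of the moment at which its call begins: read the wrist's pose just before it. There is no depth.
- job_done(): hands the job in, once; it reports no verdict.
Trained networks look in the newest picture that a camera, given by its name, has taken for a name from the list of things; names that differ only in an ending like _2 or _b are one class to them, and where a whole thing is asked for, a point or a joint stands for the part that bears it (a point fixed in the world has none). Each returns a list of dicts, best first, with "score" (0 to 1); they miss things now and then, are a little off and sometimes report something else, mostly with a low value. They report only what shows in the picture. A call takes as long as a camera call. They do not tell look-alikes from the thing itself.
- search_frame(query, camera): "box" ([left, top, width, height] in pixels, round what is visible of it).
- regions_of(query, camera): "region" (420x560 bool, what is visible of it) and "box" ([left, top, width, height] in pixels, round what is visible of it).
The state is a dict: "clock": time; "joints": joint angles; "joint_vel": joint speeds; "joint_efforts": joint torques, N m; "position": TCP position; "ee_rot": TCP orientation; "contact_force": force on the tool from outside, world axes, zero at the start; "wrist_torque": the same for the moment, N m; "gripper_width": finger opening in mm.
Only numpy, scipy, OpenCV 4.12 (cv2) and the standard library are available. Lean on these libraries where they do the work, as an engineer would, in place of code of your own. Each camera call takes 0.05 s, during which the arm holds its last target. There are 200 camera calls.

## Working session

There is one attempt and no reset: what is moved stays moved. The work goes in short steps, Python scripts to look and compute and a tool call to move; the robot and the scene stay as the last step left them, time stands still between calls to the robot, and variables do not carry over. Pictures are saved under pics/ and viewed, about 8 in all and at most 12, crops included, and the job is handed in when it is done.

Besides the shell and the picture viewer there is one more tool, called after "Request:" as a command line: name --argument value ..., lists and objects as JSON in quotes. servo_tool: Moves the arm, as the interface text tells. Its arguments: {"type":"object","properties":{"turn":{"type":"array","items":{"type":"array","items":{"type":"number"}}},"dp":{"type":"array","items":{"type":"array","items":{"type":"number"}}},"fingers":{"type":"array","items":{"type":"number"}}},"required":["turn","dp","fingers"]}

```bash
mkdir -p pics
python3 - <<'E'
from bench import *
import cv2,numpy as np,json
s=read_state();print(s['clock'],s['position'],s['ee_rot'],s['gripper_width'])
ims=[]
for c in ("scene","top"):
    d=get_image(c); ims.append(d['img'])
    cv2.imwrite(f"pics/{c}0.png",cv2.resize(d['img'][:,:,::-1],(784,588)))
    print(c,d['vfov'],d['cx'],d['cy'],np.round(d['world_from_camera'],3).tolist())
    for q in ("press_grip","press_lever","cap","spare_lever"):
        print(q,[(np.round(r['box']).tolist(),round(r['score'],2)) for r in search_frame(q,c)][:4])
E
```

```text
0.0 [ 223.94618277 -582.86689041  230.2391829 ] [-1.82305661e-01  9.83241294e-01  1.06588727e-03 -2.59112155e-04] 85.28993496003626
scene 54.71082373855161 281.5120115618147 204.7123615021324 [[-0.736, 0.365, -0.571, 1142.551], [0.677, 0.424, -0.601, 455.432], [0.022, -0.829, -0.559, 648.088], [0.0, 0.0, 0.0, 1.0]]
press_grip [([349.0, 162.0, 90.0, 102.0], 0.62)]
press_lever [([350.0, 163.0, 89.0, 100.0], 0.79)]
cap [([366.0, 301.0, 21.0, 18.0], 0.69), ([328.0, 272.0, 9.0, 15.0], 0.62), ([326.0, 358.0, 17.0, 20.0], 0.53), ([297.0, 281.0, 13.0, 17.0], 0.47)]
spare_lever [([259.0, 110.0, 44.0, 48.0], 0.74)]
top 45.73110532494391 277.39452088115985 211.5887433850637 [[0.02, -0.979, 0.201, 410.706], [-1.0, -0.02, 0.001, -65.499], [0.003, -0.201, -0.98, 1435.084], [0.0, 0.0, 0.0, 1.0]]
press_grip [([162.0, 202.0, 36.0, 64.0], 0.96)]
press_lever [([165.0, 201.0, 29.0, 66.0], 0.71)]
cap [([215.0, 222.0, 10.0, 9.0], 0.49), ([175.0, 167.0, 8.0, 10.0], 0.44), ([226.0, 202.0, 6.0, 4.0], 0.41)]
spare_lever [([306.0, 202.0, 34.0, 65.0], 0.63)]
```

View pics/scene0.png

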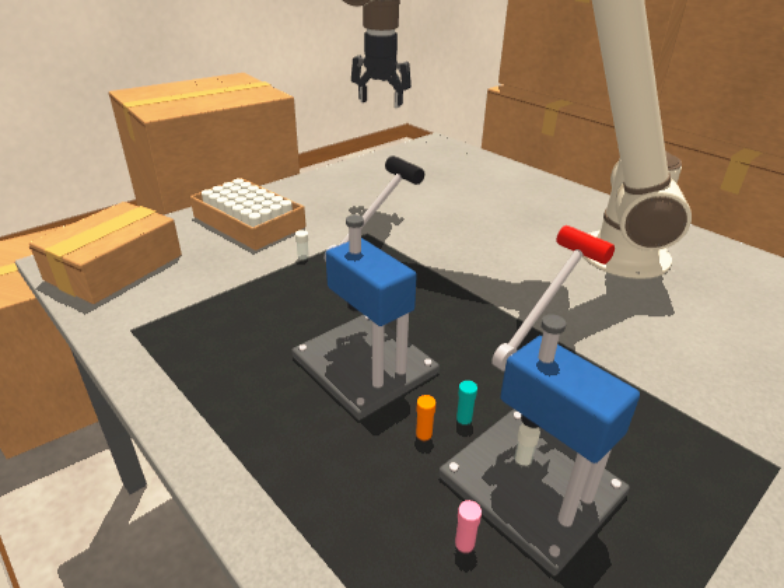

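View pics/top0.png

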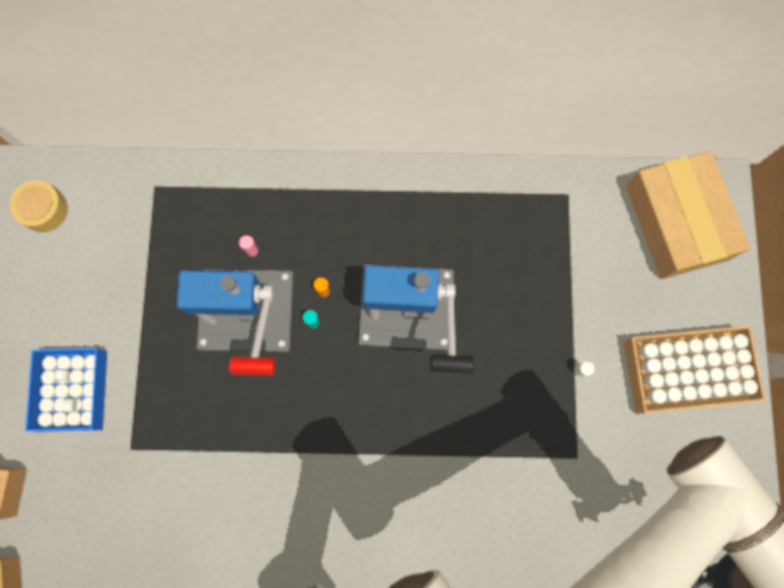

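The scene view shows the red grip near (418,174) in original pixels, and the top view shows it near (180,262). The black-grip press lies between the robot's start and the red one. Next I'll triangulate the red grip's centre and axis.

```bash
cat > h.py <<'E'
from bench import *
import cv2,numpy as np
def ray(d,u,v):
    f=d['img'].shape[0]/2/np.tan(np.radians(d['vfov'])/2); T=np.array(d['world_from_camera'])
    r=T[:3,:3]@np.array([(u-d['cx'])/f,(v-d['cy'])/f,1]); return T[:3,3],r/np.linalg.norm(r)
def tri(rs):
    A=sum(np.eye(3)-np.outer(r,r) for o,r in rs); b=sum((np.eye(3)-np.outer(r,r))@o for o,r in rs)
    p=np.linalg.solve(A,b); return p,[np.linalg.norm(np.cross(p-o,r)) for o,r in rs]
def atz(o,r,z): return o+r*(z-o[2])/r[2]
def red(d):
    i=d['img'].astype(int); m=((i[...,0]>110)&(i[...,1]<60)&(i[...,2]<60)).astype(np.uint8)
    n,l,st,c=cv2.connectedComponentsWithStats(m); k=1+np.argmax(st[1:,4])
    rr=cv2.minAreaRect(cv2.findNonZero((l==k).astype(np.uint8)))
    return st[k],c[k],rr
E
python3 - <<'E'
from h import *
rs=[]
for c in("scene","top"):
    d=get_image(c); st,ce,rr=red(d); print(c,st,ce,rr); rs.append(ray(d,*rr[0]))
    if c=="top":
        b=cv2.boxPoints(rr); b=sorted(b.tolist()); L=np.mean(b[:2],0);R=np.mean(b[2:],0)
        print([np.round(atz(*ray(d,*p),289),1) for p in(L,R)], atz(*ray(d,*rr[0]),289))
        # pivot hub guess from 1.4x picture
        print('hub',atz(*ray(d,264/1.4,294/1.4),180))
        g=cv2.inRange(d['img'],(0,0,0),(255,255,255))
        print('black',atz(*ray(d,452/1.4,363/1.4),289))
print(tri(rs))
E
```

```text
scene [398 162  41  26 562] [418.09964413 174.40925267] ((417.70709228515625, 174.50296020507812), (41.38462448120117, 14.53846263885498), 22.61986541748047)
top [164 255  33  13 383] [179.48825065 261.1227154 ] ((180.0, 261.0), (12.0, 32.0), 90.0)
[array([524.2, 194.7, 289. ]), array([525.7, 121.1, 289. ])] [524.98767045 157.8672679  289.        ]
hub [667.46798578 164.87167897 180.        ]
black [ 535.66441384 -170.89751954  289.        ]
(array([524.76266014, 158.16547574, 289.32481081]), [np.float64(0.40655591400482555), np.float64(0.4065559140048387)])
```

Both views agree to 0.4 mm: the grip is at (525, 158, 289), matching the stated 289 mm height. The measured length is about 72 mm and the lever points almost along +x, with the pivot near (668, 163). I'll push with shut fingertips, so first I rise, close and align.

Request:
servo_tool --turn '[[0,0,-0.12],[0,0,-0.12],[0,0,-0.12],[0,0,0],[0,0,0]]' --dp '[[0,0,0.055],[0,0,0.055],[0,0,0.055],[0.02,0.05,0.01],[0.02,0.05,0]]' --fingers '[0,0,0,0,0]'

```text
clock: 1.23
position: [263.4, -482.4, 408.9]
ee_rot: [0.006, 1.0, 0.002, 0.001]
contact_force: [-0.1, -0.2, 0.9]
gripper_width: 0.2
```

Request:
servo_tool --turn '[[0,0,0],[0,0,0],[0,0,0],[0,0,0],[0,0,0]]' --dp '[[0.02,0.05,0],[0.02,0.05,0],[0.02,0.05,0],[0.02,0.05,0],[0.02,0.05,0]]' --fingers '[0,0,0,0,0]'

```text
clock: 1.85
position: [364.6, -224.5, 410.4]
ee_rot: [0.007, 1.0, 0.001, 0.003]
contact_force: [1.1, 0.3, -0.1]
gripper_width: 0.1
```

Request:
servo_tool --turn '[[0,0,0],[0,0,0],[0,0,0],[0,0,0],[0,0,0]]' --dp '[[0.02,0.05,0],[0.02,0.05,0],[0.02,0.05,0],[0.02,0.05,0],[0.02,0.05,0]]' --fingers '[0,0,0,0,0]'

```text
clock: 2.48
position: [465.1, 34.4, 412.8]
ee_rot: [0.006, 1.0, 0.002, 0.006]
contact_force: [1.1, -0.8, 0.3]
gripper_width: 0.1
```

Request:
servo_tool --turn '[[0,0,0],[0,0,0],[0,0,0],[0,0,0],[0,0,0]]' --dp '[[0.02,0.05,0],[0.02,0.05,0],[0.01,0.03,0],[0,0,0],[0,0,0]]' --fingers '[0,0,0,0,0]'

```text
clock: 3.1
position: [516.2, 172.1, 412.0]
ee_rot: [0.003, 1.0, 0.002, 0.006]
contact_force: [0.2, -0.7, 0.1]
gripper_width: -0.3
```

Request:
servo_tool --turn '[[0,0,0],[0,0,0],[0,0,0],[0,0,0],[0,0,0]]' --dp '[[0.006,-0.013,-0.03],[0,0,-0.03],[0,0,-0.025],[0,0,0],[0,0,0]]' --fingers '[0,0,0,0,0]'

```text
clock: 3.72
position: [521.6, 153.7, 329.3]
ee_rot: [0.006, 1.0, 0.003, 0.01]
contact_force: [-0.4, -0.1, 0.6]
gripper_width: -0.1
```

Run:
```python
from h import *
s=read_state();print(s['clock'],s['position'],s['contact_force'],s['joints'])
a,b=get_image("scene"),get_image("wrist")
cv2.imwrite("pics/c1.png",np.hstack([cv2.resize(a['img'][80:360,280:560],(400,400)),cv2.resize(b['img'],(400,300)) if 0 else cv2.copyMakeBorder(cv2.resize(b['img'],(400,300)),50,50,0,0,0)])[:,:,::-1])
```

```text
3.725 [521.63493341 153.70017166 329.34473057] [-0.40858561 -0.13099924  0.57265773] [ 0.58792195  0.18020814 -0.03541153  0.00561431 -1.33561939 -2.17191827]
```

View pics/c1.png

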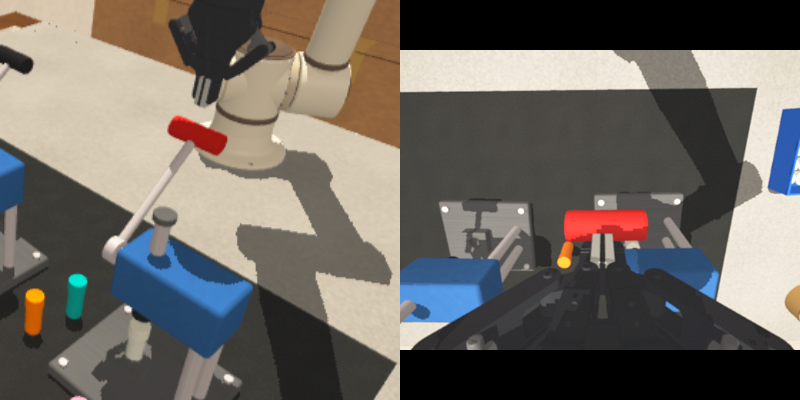

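The wrist view shows the shut fingers centred over the red grip near (605,225), about 26 mm above its top. Now I'll descend onto it and follow the arc.

Request:
servo_tool --turn '[[0,0,0],[0,0,0],[0,0,0],[0,0,0],[0,0,0]]' --dp '[[0,0.004,-0.014],[0,0,-0.01],[-0.002,0,-0.008],[-0.004,0,-0.01],[-0.005,0,-0.01]]' --fingers '[0,0,0,0,0]'

```text
clock: 4.45
position: [507.1, 158.6, 282.4]
ee_rot: [0.004, 1.0, 0.004, 0.009]
contact_force: [-4.0, -1.0, 8.6]
gripper_width: 0.3
```

Request:
servo_tool --turn '[[0,0,0],[0,0,0],[0,0,0],[0,0,0],[0,0,0]]' --dp '[[-0.003,0,-0.015],[-0.004,0,-0.015],[-0.004,0,-0.015],[-0.003,0,-0.015],[-0.001,0,-0.015]]' --fingers '[0,0,0,0,0]'

```text
clock: 5.08
position: [485.2, 158.2, 213.8]
ee_rot: [0.002, 1.0, 0.003, 0.007]
contact_force: [-7.6, 1.1, 9.8]
gripper_width: -0.1
```

Request:
servo_tool --turn '[[0,0,0],[0,0,0],[0,0,0],[0,0,0],[0,0,0]]' --dp '[[0.002,0,-0.015],[0.002,0,-0.014],[0.002,0,-0.014],[0.002,0,-0.012],[0.002,0,-0.008]]' --fingers '[0,0,0,0,0]'

```text
clock: 5.7
position: [489.0, 157.8, 153.9]
ee_rot: [0.0, 1.0, 0.001, 0.002]
contact_force: [-6.6, 1.8, 11.3]
gripper_width: -0.0
```

Request:
servo_tool --turn '[[0,0,0],[0,0,0],[0,0,0],[0,0,0],[0,0,0]]' --dp '[[0.002,0,-0.006],[0.002,0,-0.005],[0.001,0,-0.004],[0.001,0,-0.003],[0,0,-0.003]]' --fingers '[0,0,0,0,0]'

```text
clock: 6.32
position: [491.5, 157.8, 140.1]
ee_rot: [-0.003, 1.0, -0.001, 0.001]
contact_force: [-8.2, -1.3, 21.6]
gripper_width: -0.0
```

Request:
servo_tool --turn '[[0,0,0],[0,0,0],[0,0,0],[0,0,0],[0,0,0]]' --dp '[[0,0,-0.003],[0,0,-0.003],[0,0,-0.003],[0,0,-0.003],[0,0,-0.003]]' --fingers '[0,0,0,0,0]'

```text
clock: 6.95
position: [491.5, 157.8, 140.3]
ee_rot: [-0.007, 1.0, -0.002, 0.004]
contact_force: [-8.8, -0.8, 18.5]
gripper_width: 0.2
```

Run:
```python
from h import *
s=read_state();print(s['clock'],s['position'],s['contact_force'])
a,b=get_image("scene"),get_image("wrist")
cv2.imwrite("pics/c2.png",np.hstack([cv2.resize(a['img'][80:360,280:560],(400,400)),cv2.copyMakeBorder(cv2.resize(b['img'],(400,300)),50,50,0,0,0)])[:,:,::-1])
```

```text
6.95 [491.48023141 157.79067914 140.27452616] [-8.77633417 -0.7641755  18.4928192 ]
```

View pics/c2.png

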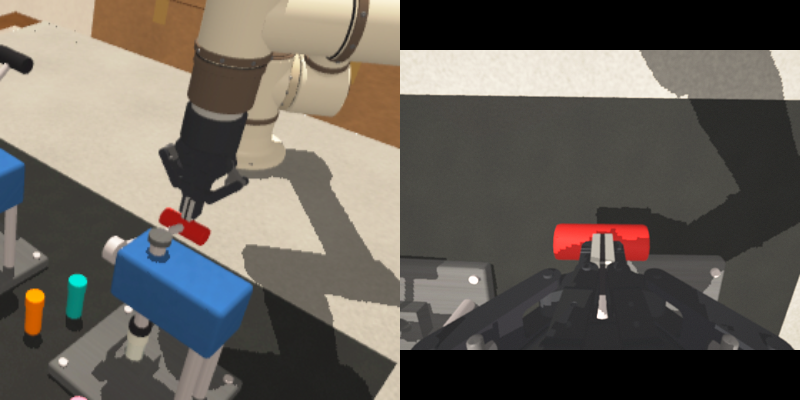

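The fingers stalled at z = 140.2 mm, against 141 expected at the stop. The ram is well down and the lever is below level. One firmer push will tell a hard stop from a servo stall.

Request:
servo_tool --turn '[[0,0,0],[0,0,0],[0,0,0],[0,0,0],[0,0,0]]' --dp '[[0,0,-0.005],[0,0,-0.007],[0,0,-0.008],[0,0,-0.008],[0,0,-0.008]]' --fingers '[0,0,0,0,0]'

```text
clock: 7.68
position: [491.9, 157.7, 138.8]
ee_rot: [-0.015, 1.0, -0.005, 0.011]
contact_force: [-21.2, -1.5, 46.6]
gripper_width: -0.1
```

Force rose to 47 N for only 1.4 mm of travel, so it is at the hard stop. Now I'll ease off along the arc.

Request:
servo_tool --turn '[[0,0,0],[0,0,0],[0,0,0],[0,0,0],[0,0,0]]' --dp '[[-0.001,0,0.01],[-0.001,0,0.015],[-0.001,0,0.015],[0,0,0.015],[0,0,0.015]]' --fingers '[0,0,0,0,0]'

```text
clock: 8.3
position: [491.1, 158.2, 220.2]
ee_rot: [-0.018, 1.0, -0.004, 0.018]
contact_force: [3.6, -0.7, 4.6]
gripper_width: 0.2
```

Request:
servo_tool --turn '[[0,0,0],[0,0,0],[0,0,0],[0,0,0],[0,0,0]]' --dp '[[0.002,0,0.015],[0.003,0,0.015],[0.004,0,0.015],[0.005,0,0.015],[0.006,0,0.015]]' --fingers '[0,0,0,0,0]'

```text
clock: 8.93
position: [514.2, 159.5, 300.5]
ee_rot: [-0.018, 1.0, -0.003, 0.022]
contact_force: [0.9, 0.9, 1.6]
gripper_width: -0.1
```

Request:
servo_tool --turn '[[0,0,0],[0,0,0],[0,0,0],[0,0,0],[0,0,0]]' --dp '[[0.002,0,0.02],[0,0,0.03],[0,0,0.05],[0,0,0.03],[0,0,0]]' --fingers '[0,0,0,0,0]'

```text
clock: 9.55
position: [511.2, 159.8, 427.4]
ee_rot: [-0.018, 1.0, -0.005, 0.01]
contact_force: [-0.2, -0.5, -1.1]
gripper_width: -0.1
```

Run:
```python
from h import *
s=read_state();print(s['clock'],s['position'],s['contact_force'])
rs=[]
ds={}
for c in("scene","top"):
    d=ds[c]=get_image(c); st,ce,rr=red(d); print(c,st,rr); rs.append(ray(d,*rr[0]))
print(tri(rs))
o=cv2.imread("pics/scene0.png"); o=cv2.resize(o,(560,420))
n=ds["scene"]["img"][:,:,::-1]
f=lambda i:cv2.resize(i[280:350,340:410],(400,400),interpolation=cv2.INTER_CUBIC)
print('black diff',np.abs(o[105:135,270:308].astype(int)-n[105:135,270:308]).mean())
cv2.imwrite("pics/c3.png",np.hstack([f(o),f(n)])); cv2.imwrite("pics/c4.png",n)
```

```text
9.55 [511.24877891 159.83487026 427.3668923 ] [-0.20233742 -0.47577293 -1.08263423]
scene [398 162  41  27 568] ((417.7069091796875, 174.5172576904297), (41.361534118652344, 14.837628364562988), 23.198589324951172)
top [169 255  28  13 168] ((182.5, 261.0), (27.0, 12.0), 0.0)
(array([523.84472974, 154.95680419, 287.7648329 ]), [np.float64(2.9282864214454225), np.float64(2.928286421445444)])
black diff 3.122514619883041
```

View pics/c3.png

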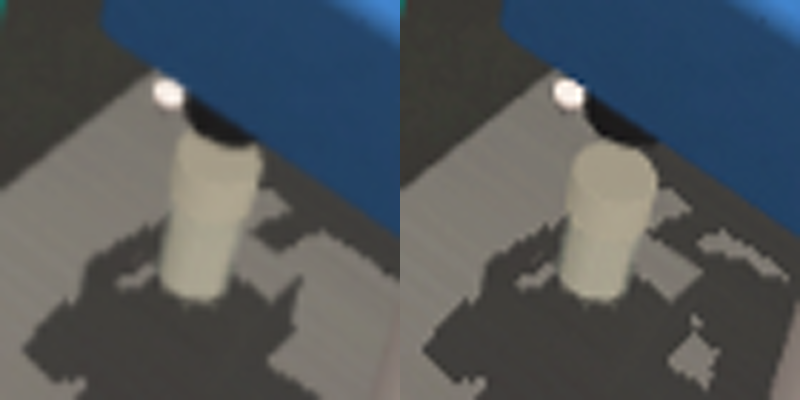

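View pics/c4.png

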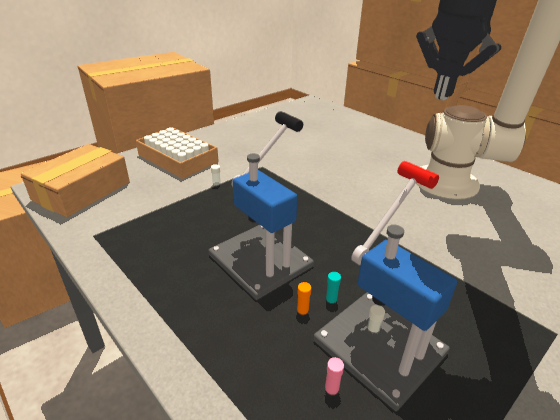

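The cap now sits visibly lower, with its top clear of the ram. In the scene view the red grip is back at its starting pixel (417.7, 174.5), and the black-grip press looks unchanged.

```bash
python3 -c "
from bench import *
print(read_state()['contact_force']);print(job_done())"
```

```text
[-0.6486294  -0.30170214 -0.1046927 ]
the job is handed in; nothing more can be done
None
```

I pushed the red lever down to its hard stop with the shut fingertips, let it spring back up to rest, and handed the job in at about 9.6 s.

- **Stop reached:** the fingertips stalled at z ≈ 140 mm, against 141 mm expected. A firmer push raised the vertical force from about 19 N to 47 N for only 1.4 mm of travel.
- **Cap:** it sits visibly lower on the vial in the close-up, with its top clear of the ram. I judged this by eye and did not measure the 8 mm.
- **Lever at rest:** in the scene view the red grip is back at its starting pixel position.
- **Spare press:** it looks unchanged in the picture, and the arm passed over that area at about 410 mm.
- **Robot clear:** the fingers are 427 mm up and the force reading is near zero.

**One check disagreed:** re-triangulating the grip with both cameras gave a 2.9 mm mismatch, against 0.4 mm at the start. About half of the grip's area was hidden in the top view, presumably by the arm, so I relied on the scene view instead.

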